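# Hold the UV curing lamp on with its key switch

### The arm

A 7-joint arm with a two-finger parallel gripper is mounted at the origin on the work surface. World frame = base frame: x ahead of the robot, y to its left, z up, the work surface at z = 0. Lengths are in mm, angles in rad, forces in N, time in s.
With the tool pointing down it reaches from about 400 to 750 mm from the base axis. Payload 19.5 kg.
Tool frame: the origin (TCP) lies on the centre line of the jaws, within the pads' length; the fingertips stand 8 mm ahead of it and the grasp point (between the pads) lies 11 mm behind it; z points along the fingers, y is the line along which they close (so a half turn about z gives the same grasp; the last joint's range is limited). The gripper opens to 85 mm and grips with 20 to 120 N. Pads are 22 mm wide; open, the fingers measure 114 mm over their backs; the gripper's body (76 mm by 85 mm) begins 54 mm behind the grasp point. The pads swing forward as they close: fully open they stand 13 mm farther back than shut.
Start: joints at [1.162, 0.707, -0.028, 1.485, 0.022, 0.951, -0.075], TCP at [206.203, -536.724, 213.968] pointing down, gripper open.
Joint ranges: [-2.71, 2.71], [-0.32, 2.16], [-1.57, 1.52], [0, 2.45], [-1.46, 4.6], [0, 2.02], [-2.83, 2.83]. Speed limits (rad/s): [1.89, 1.89, 2.57, 2.57, 3.01, 3.01, 3.01].

### API

Orientations are given as a unit quaternion [x, y, z, w].
In Python, from station import env gives the robot as it stands. The module is installed in compiled form; this text tells all that it offers.
- The arm moves only by the shell command python3 -m pendant 'ROWS'. ROWS is JSON, a list of rows, each a list of 7 numbers: the shift along the tool's x, y, z in m, then the turn, a rotation vector about the tool's x, y, z in rad, then the gripper command: -1 is shut, 1 is fully open, values between are in proportion. In form: [[dx, dy, dz, ax, ay, az, hand], ...]. A call has 1 to 20 rows; each row is the pose to reach, as a shift and turn from the pose commanded when the call began, along the tool's axes at that moment; what a row does not reach only later rows make up. A row lasts 1/12 s, in which the tool goes at most 41.7 mm and 7.16 degrees, less where a joint would pass 70% of its speed; a pose out of reach is approached as far as the arm can. A call with a gripper value outside its range is refused whole. The fingers move at their own pace and stop on an object; the grip force is fixed at half the most. Time passes only in rows, so rows that repeat a pose let the fingers close. It gives the time, the measured TCP pose, the force, the opening and the grip force at its end, in the units of the state.
- env.get_obs(): the state, without advancing time (a new reading comes with each control period).
- env.snapshot(name): name is "scene" or "top"; returns a dict with "color" (384x512x3 uint8, red, green, blue), "vertical_fov" (degrees; the focal length in pixels is half the picture's height over the tangent of half this angle, whatever the lens; pixels are square), "cx", "cy" (the principal point, pixels), "dist_coeffs" ([k1, k2, p1, p2, k3] as OpenCV has them; the pictures are not rectified), "rvec" (rotation vector, rad) and "tvec" (3), from world to camera coordinates, as OpenCV has them. Camera axes: x right, y down, z forward; pixel columns grow to the right and rows downward; lengths in mm; the calibration is good to about 2 mm. A picture is of the moment at which its call begins. There is no depth.
- env.job_done(): hands the job in; it is judged then, once.
The state is a dict: "time_s": time; "joint_positions": joint angles; "joint_velocities": joint speeds; "joint_efforts": joint torques, N m; "ee_pos": TCP position; "orientation": TCP orientation; "ft_force": force on the tool from outside, world axes, zero at the start; "wrist_torque": the same for the moment, N m; "finger_gap": finger opening in mm; "grasp_force": force on a finger pad.
Only numpy, scipy, OpenCV 4.12 (cv2) and the standard library are available. Lean on these libraries where they do the work, as an engineer would, in place of code of your own. Each camera call takes 0.05 s, during which the arm holds its last target. There are 200 camera calls.

### The job

Cure the red wheel cap: turn the turntable by its orange handle, about a quarter turn counter-clockwise (seen from above), until it clicks into the notch with the red cap under the lamp. Then take the yellow key from the key stand, wiggle it fully home past the sticky pins of the lamp's key switch, and turn it a quarter turn clockwise. The switch springs back, so finish still gripping the key and holding it turned; keep off the wet caps and leave the other keys, the spray can and the mixing cup alone.

Things in the scene. Friction and masses are not known exactly. Their poses are not given: they have to be found in the camera images.
- turntable (a joint): angle of the turntable in rad, growing counter-clockwise seen from above. 0 = red cap right under the lamp; it starts about a quarter turn short (-1.8 to -1.25). A sprung plunger clicks into a notch every quarter turn (-1.57, 0, 1.57), draws the table in from 0.15 rad either side and needs about 6 N at the handle to pass; elsewhere it turns with little friction and stays where left
- turntable_axis (a point): point on the turntable's axis at the top of the platter (aluminium, 250 mm across, 10 mm thick, brown paper on it), 60 mm above the bench; z up, its x axis turns with the platter and points from the axis to the red cap, away from the handle
- turntable_handle (a point): centre of the top end of the orange upright round handle, 16 mm in diameter and 50 mm tall, standing on the platter at 105 mm from the axis, opposite the red cap; grip it across its diameter and carry it round on that circle until it is on the side away from the lamp
- cure_station: curing station, fixed to the bench: grey base, turntable and, on an 18 mm post 165 mm from the axis, a black lamp head 62 mm in diameter, underside 150 mm and top 236 mm above the bench, centred 78 mm from the axis; its arm and cable reach 270 mm. Origin on the bench under the turntable's axis, x points from the axis to the lamp, z up
- red_cap: wet red domed wheel cap, 60 mm in diameter, 14 mm high, held on a spigot of the turntable at 78 mm from the axis, opposite the handle; origin at the centre of its underside, 74 mm above the bench. Not to be touched
- white_cap: wet white wheel cap, like the red one, a quarter turn counter-clockwise of it. Not to be touched
- blue_cap: wet blue wheel cap, like the red one, a quarter turn clockwise of it. Not to be touched
- key_stand: dark wooden block 170 x 50 x 45 mm fixed to the bench, origin at the centre of its underside, x along its length; three keys stand in a row along x, 52 mm apart, each with its blade down in a slot and its collar on the top (45 mm above the bench), in any order. Lift a key 25 mm to free it
- yellow_key: the lamp's key, about 30 g, upright. Origin on its axis at the underside of the collar (the shoulder). Below: flat steel blade 22 mm long, 12 mm wide (its x), 4 mm thick (its y), last 1 mm bevelled. Above: yellow collar 18 mm across, 6 mm high, then a flat head 30 mm wide (x), 9 mm thick (y), from 6 to 38 mm up: grip it across its thickness. Half a turn about z makes no difference
- black_key: key of the same make with a black head; leave it standing in the stand
- green_key: key of the same make with a green head; leave it standing in the stand
- console: grey lamp console 120 x 180 x 75 mm (x, y, z), fixed to the bench, origin at the centre of its underside; the key switch (steel bezel on a yellow plate) is 15 mm to -x and 40 mm to +y of its centre; a red emergency-stop mushroom, 40 mm across and 38 mm tall, is 55 mm to -y; two 10 mm high pilot lights stand 42 mm to +x
- plug_face (a point): centre of the key switch's keyway at its brass face, 87 mm above the bench; z up and out of the switch, x along the keyway, turning with the plug. Keyway 14 x 6 mm (x, y), flared to 19 x 11 mm at the mouth, 26 mm deep. Fully home = the key's origin at this point, shoulder on the face
- lamp_switch (a joint): turn of the key switch in rad, 0 to its stop at 1.57, growing clockwise seen from above; it starts at 0 and a spring drives it back to 0 with 0.06 (at 0) to 0.11 N m (at the stop). The key has about 0.2 rad of play in the keyway before the plug follows, so turn the key against the stop
- keyway (a point): the same point, fixed to the console (axes as the console's). Two sticky round-nosed pins jut into the keyway, one from its +y side 8 mm below the face, one from -y 14 mm below. Pushed straight down the blade can jam on them even at 25 N. Press with about 9 N; when it sticks, ease it up 1 mm, shift it some 3 mm to each side along the keyway's y (the pins give at 5 to 8 N and stay), press again; repeat
- spray_can: blue and white aerosol can, 58 mm in diameter and about 160 mm tall, standing behind the work; origin at the centre of its underside; leave it alone
- mixing_cup: white plastic mixing cup, 74 mm across, 85 mm tall, standing behind the work; origin at the centre of its underside; leave it alone

How it is judged (in metres and radians):
On the way, in this order (a step that is already met when the one before it is completed fails the run):
1. the red cap is under the lamp, the turntable in its notch (value of joint turntable between -0.06 and 0.06 rad), for 0.2 s.
2. the yellow key is fully home in the key switch (z of yellow_key in the frame of plug_face between -0.004 and 0.003 m and horizontal distance between yellow_key and plug_face below 0.003 m and angle between the z axis of yellow_key and the z axis of plug_face, either way round below 0.12 rad), for 0.2 s.
3. the key switch is turned a quarter clockwise with the key (all of step 2 and value of joint lamp_switch above 1.2 rad), for 0.2 s.
At the end, for the whole second after the job is handed in: Turntable within 0.06 rad of its notch at 0; yellow key home (origin within 3 mm of the plug face, sideways and in height, upright within 0.12 rad); switch turned past 1.2 rad and held there by the fingers gripping the key with over 2 N (all of step 1 and all of step 3 and velocity of joint lamp_switch below 0.3 rad/s and contact force between the fingers and yellow_key above 2 N); the arm keeps its last pose, push and grip.
It fails at once if a wet cap is touched (contact force between any of red_cap, white_cap, blue_cap and anything else above 0.5 N).
It fails at once if another key is moved (distance of any of black_key, green_key from where it was at the start of the episode above 0.012 m).
It fails at once if the spray can or the mixing cup is moved or tipped (distance of any of spray_can, mixing_cup from where it was at the start of the episode above 0.02 m or angle between any of spray_can, mixing_cup's own z axis and vertical above 0.3 rad).
It also fails if it takes over 61 s, if anything falls off the work surface, if the arm or the gripper's body presses on something with over 40 N, if the wrist force passes 120 N, or if a joint passes its speed limit or range.

## Working session

There is one attempt and no reset: what is moved stays moved. The work goes in short steps, Python scripts to look and compute and a shell command to move; the robot and the scene stay as the last step left them, time stands still between calls to the robot, and variables do not carry over. Pictures are saved under pics/ and viewed, at most 10 in all, crops included, and the job is handed in when it is done.

```bash
mkdir -p pics; cat > h.py <<'E'
import numpy as np, cv2
from station import env
from scipy.spatial.transform import Rotation as R
def snap(n,f):
    s=env.snapshot(n); cv2.imwrite(f'pics/{f}.png',s['color'][:,:,::-1]); np.save(f'pics/{f}.npy',s,allow_pickle=True); return s
def K(s):
    f=192/np.tan(np.radians(s['vertical_fov'])/2); return np.array([[f,0,s['cx']],[0,f,s['cy']],[0,0,1.]])
def back(s,px,z):
    p=cv2.undistortPoints(np.array(px,float).reshape(-1,1,2),K(s),np.array(s['dist_coeffs'],float))[:,0]
    Rm=cv2.Rodrigues(np.array(s['rvec'],float))[0]; t=np.array(s['tvec'],float).ravel()
    c=-Rm.T@t; d=np.c_[p,np.ones(len(p))]@Rm
    return c+d*((np.broadcast_to(z,len(p))-c[2])/d[:,2])[:,None]
def proj(s,P):
    return cv2.projectPoints(np.array(P,float).reshape(-1,1,3),np.array(s['rvec'],float),np.array(s['tvec'],float),K(s),np.array(s['dist_coeffs'],float))[0][:,0]
def load(f): return np.load(f'pics/{f}.npy',allow_pickle=True).item()
E
python3 - <<'E'
from h import *
for n in('scene','top'):
    s=snap(n,n+'0'); 
    Rm=cv2.Rodrigues(np.array(s['rvec'],float))[0];print(n,s['vertical_fov'],-Rm.T@np.array(s['tvec']).ravel(),s['dist_coeffs'])
    im=cv2.resize(s['color'][:,:,::-1],(800,600),interpolation=cv2.INTER_CUBIC);cv2.imwrite(f'pics/{n}0b.png',im)
o=env.get_obs();print(o['ee_pos'],R.from_quat(o['orientation']).as_matrix().round(3),o['finger_gap'],o['time_s'],o['ft_force'])
E
```

```text
scene 45.92300666155175 [1071.92399135  700.16422828  842.71263085] [-0.02813798  0.          0.          0.          0.        ]
top 44.26866007890594 [ 422.78292397    5.06409716 1312.48599415] [-0.04097763  0.          0.          0.          0.        ]
[ 206.11862301 -536.55512749  213.60186606] [[ 0.934  0.359 -0.   ]
 [ 0.359 -0.934  0.001]
 [-0.    -0.001 -1.   ]] 85.28574165474154 0.1 [ 0.09232749 -0.07156115 -0.27163207]
```

View pics/scene0b.png

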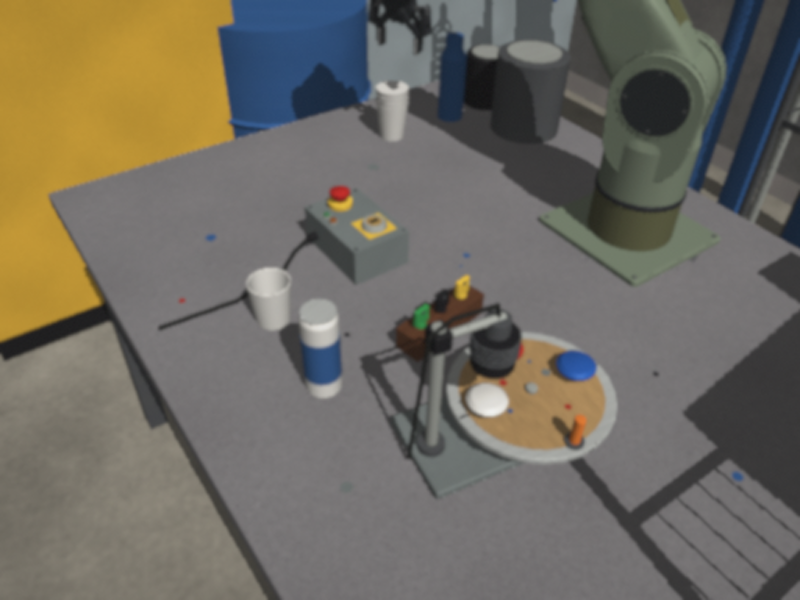

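View pics/top0b.png

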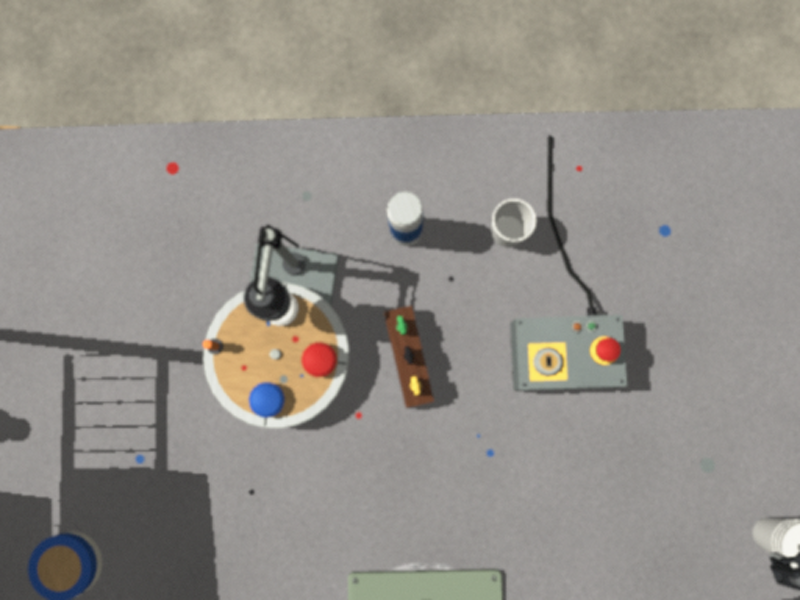

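The top view has the turntable hub at about (275,353), with the handle at its left (209,345). The red cap is at (319,360), the lamp at (266,298), the yellow key at (415,386) and the keyway at (548,361). These are all in the 800-px view. I'll enlarge crops to read them more closely.

```bash
python3 - <<'E'
from h import *
def crop(f,x,y,w,h,k,out=None):
    im=load(f)['color'][y:y+h,x:x+w,::-1]; im=cv2.resize(im,None,fx=k,fy=k,interpolation=cv2.INTER_LANCZOS4)
    for i in range(0,w,10): cv2.line(im,(int((i+.5)*k),0),(int((i+.5)*k),6),(255,255,255),1); 
    for i in range(0,w,20): cv2.putText(im,str(x+i),(int((i+.5)*k),18),0,.35,(0,255,255),1)
    for j in range(0,h,10): cv2.line(im,(0,int((j+.5)*k)),(6,int((j+.5)*k)),(255,255,255),1)
    for j in range(10,h,10): cv2.putText(im,str(y+j),(8,int((j+.5)*k)+4),0,.35,(0,255,255),1)
    return im
a=crop('top0',240,190,80,75,5); b=crop('top0',325,195,80,75,5)
c=crop('top0',125,140,100,56,8)[:0]
t=crop('scene0',245,165,80,75,5); u=crop('scene0',190,115,80,75,5)[:225]
cv2.imwrite('pics/c1.png',np.vstack([np.hstack([a,b]),np.hstack([t[:225],u])]))
s=load('top0'); m=192/150
# rough estimates
P=lambda x,y,z: back(s,[[x*.64-.18,y*.64-.18]],z)[0].round(1)
print('axis',P(275,353.5,60),'handle',P(209,345,110),'red',P(319,360,88),'blue',P(266,400,88),'lamp',P(266,298,236),'Y',P(415,385,83),'G',P(401,325,83),'B',P(409,355,83),'kw',P(548,361,87))
E
```

```text
axis [506.4 245.1  60. ] handle [519.2 344.8 110. ] red [492.3 166.2  88. ] blue [427.7 254.8  88. ] lamp [577.2 224.9 236. ] Y [447.9   7.4  83. ] G [548.5  28.7  83. ] B [497.9  16.4  83. ] kw [ 482.9 -214.    87. ]
```

View pics/c1.png

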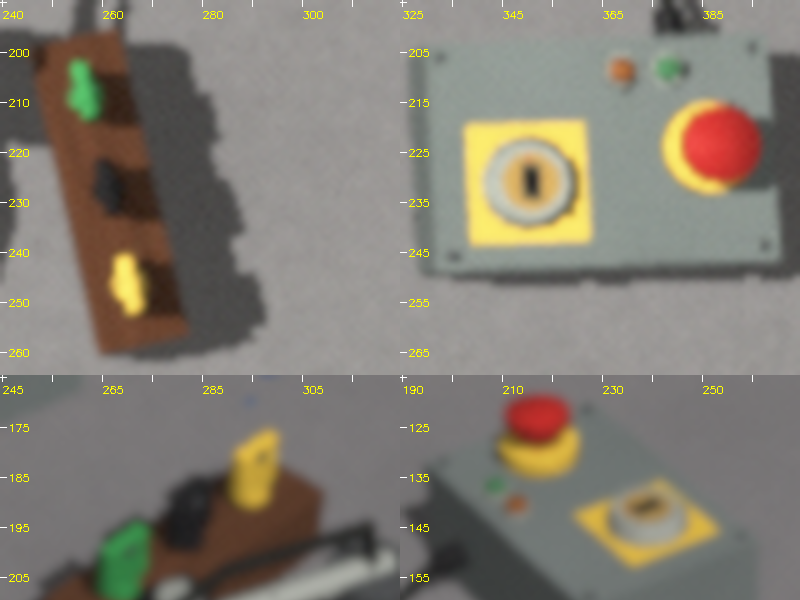

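The crops show the keys in a row: green (254,207), black (259,227) and yellow (264.5,247). The dark keyway slot is centred near (351,231) in the top view, running almost along image rows, i.e. world x. I'll fit these numerically now.

```bash
cat > fit.py <<'E'
from h import *
from scipy.optimize import least_squares
T=load('top0');S=load('scene0')
def hsv(s): return cv2.cvtColor(s['color'],cv2.COLOR_RGB2HSV)
def mask(s,lo,hi,box):
    m=cv2.inRange(hsv(s),lo,hi); o=np.zeros_like(m);x0,y0,x1,y1=box;o[y0:y1,x0:x1]=m[y0:y1,x0:x1];
    n,l,st,c=cv2.connectedComponentsWithStats(o);i=1+np.argmax(st[1:,4]);return (l==i)
def mom(m):
    y,x=np.nonzero(m);p=np.c_[x,y];return p.mean(0),np.cov(p.T),len(p)
def hullmask(s,P):
    m=np.zeros((384*8,512*8),np.uint8);q=proj(s,P);cv2.fillConvexPoly(m,cv2.convexHull(((q+.5)*8).astype(np.int32)),1);m=cv2.resize(m.astype(np.float32),(512,384),interpolation=cv2.INTER_AREA);return m
def box(x,y,a,w,t,z0,z1):
    c,s_=np.cos(a),np.sin(a);return [(x+u*c-v*s_,y+u*s_+v*c,z) for u in(-w/2,w/2) for v in(-t/2,t/2) for z in(z0,z1)]
def fmom(m):
    y,x=np.nonzero(m>0);w=m[y,x];p=np.c_[x,y];c=(p*w[:,None]).sum(0)/w.sum();d=p-c;return c,(d*w[:,None]).T@d/w.sum()
E
python3 - <<'E'
from fit import *
# keys
def key(lo,hi,bt,bs,x0,z0=51):
    obs=[(T,mask(T,lo,hi,bt))]+([(S,mask(S,lo,hi,bs))] if bs else [])
    def r(v,pr=False):
        out=[]
        for s,m in obs:
            c,C,n=mom(m);h,H=fmom(hullmask(s,box(v[0],v[1],v[2],30,9,z0,83)))
            out+=list(h-c)
            ang=lambda C:.5*np.arctan2(2*C[0,1],C[0,0]-C[1,1])
            d=ang(H)-ang(C);out.append(3*np.arctan(np.tan(d)))
        return np.array(out)
    q=least_squares(r,x0,diff_step=2e-3,x_scale=[1,1,.1]); 
    return q.x.round(3),q.fun.round(2),[o[1].sum() for o in obs]
print('Y',key((20,120,120),(35,255,255),(240,235,290,265),None,[448,7,-.2]))
print('Y2',key((20,110,60),(35,255,255),(240,235,290,265),(280,170,310,200),[448,7,-.2]))
print('G',key((45,80,60),(80,255,255),(240,190,290,220),None,[548,28,-.2]))
# turntable
def cm(lo,hi,b):return mom(mask(T,lo,hi,b))
r=cm((0,130,120),(5,255,255),(180,210,225,245));b=cm((105,120,80),(125,255,255),(150,235,190,275));o=cm((6,150,120),(16,255,255),(125,210,142,230))
print(r[0],r[2],b[0],b[2],o[0],o[2])
pr,pb=back(T,[r[0],b[0]],83);po=back(T,[o[0]],100)[0];print(pr,pb,po)
# platter outline fit
def f(v):
    x,y,a=v;e=lambda d,rr:np.array([x+rr*np.cos(a+d),y+rr*np.sin(a+d)])
    return np.r_[e(0,78)-pr[:2],e(-np.pi/2,78)-pb[:2]]
q=least_squares(f,[506,245,-1.6]);print('table',q.x,q.fun, 'handle pred',q.x[:2]-105*np.array([np.cos(q.x[2]),np.sin(q.x[2])]))
# plate/keyway
pl=mask(T,(20,90,90),(35,255,255),(330,210,370,250));cs=cv2.findContours(pl.astype(np.uint8),0,2)[0][0];rc=cv2.minAreaRect(cs);print('plate',rc)
print(back(T,[rc[0]],76))
g=T['color'].sum(2).astype(float)[222:241,344:359];w=np.clip(200-g,0,None);yy,xx=np.mgrid[222:241,344:359]
c=np.array([(w*xx).sum(),(w*yy).sum()])/w.sum();print('slot',c,back(T,[c],87),w.max())
dx=np.c_[xx.ravel(),yy.ravel()]-c;C=(dx*w.ravel()[:,None]).T@dx/w.sum();print('slot ang px',.5*np.arctan2(2*C[0,1],C[0,0]-C[1,1]),C)
g=S['color'].sum(2).astype(float);
l=np.array([[545/1.5625,0]]);print(proj(S,back(T,[c],87)),proj(T,[[506.4,245.1,60]]))
E
```

```text
Y (array([ 4.47457e+02,  7.04500e+00, -1.98000e-01]), array([ 0.3 , -0.03,  1.17]), [np.int64(63)])
Y2 (array([ 4.4925e+02,  7.3840e+00, -2.0000e-01]), array([-0.05, -0.71,  1.23,  0.18, -1.52,  1.23]), [np.int64(67), np.int64(124)])
G (array([ 5.49874e+02,  2.80820e+01, -2.00000e-01]), array([ 0.14, -0.13,  1.33]), [np.int64(63)])
[203.74246575 229.8739726 ] 365 [170.23163842 255.5960452 ] 354 [133.15789474 220.21052632] 19
[493.48021191 167.47688137  83.        ] [428.28660908 255.36176105  83.        ] [521.11411576 348.75676777 100.        ]
table [505.18047052 244.27918233  -1.71795767] [ 0.26305971 -0.35462019 -0.26305971  0.35462019] handle pred [520.57669981 348.14426849]
plate ((350.0, 231.0), (24.0, 24.0), 90.0)
[[ 483.08254391 -214.52208409   76.        ]]
slot [351.     230.8125] [[ 482.9763454 -215.1795564   87.       ]] 67.0
slot ang px 1.5707963267948966 [[0.         0.        ]
 [0.         0.72052557]]
[[239.21346426 140.18400424]] [[175.83532806 226.07298096]]fit.py:15: RuntimeWarning: invalid value encountered in divide
  y,x=np.nonzero(m>0);w=m[y,x];p=np.c_[x,y];c=(p*w[:,None]).sum(0)/w.sum();d=p-c;return c,(d*w[:,None]).T@d/w.sum()
```

```bash
cat >> h.py <<'E'
def to(x,y,z,yaw=None,ref=None):
    """rows values to get tool to x,y,z (mm) with tool y axis at world angle yaw, straight down"""
    o=env.get_obs();M=R.from_quat(o['orientation']);d=M.inv().apply(np.array([x,y,z])-o['ee_pos'])/1e3
    a=np.zeros(3)
    if yaw is not None:
        yy=np.array([np.cos(yaw),np.sin(yaw),0]);zz=np.array([0,0,-1.]);G=R.from_matrix(np.c_[np.cross(yy,zz),yy,zz]);a=(M.inv()*G).as_rotvec()
    print('row',d.round(4),a.round(3))
def st():
    o=env.get_obs();M=R.from_quat(o['orientation']).as_matrix();print('t%.2f'%o['time_s'],'pos',np.round(o['ee_pos'],1),'yaw %.3f'%np.arctan2(M[1,1],M[0,1]),'tilt',M[:2,2].round(3),'F',np.round(o['ft_force'],1),'T',np.round(o['wrist_torque'],2),'gap %.1f grip %.1f'%(o['finger_gap'],o['grasp_force']),'q7 %.2f'%o['joint_positions'][6])
E
python3 - <<'E'
from fit import *
m=mask(T,(0,130,100),(6,255,255),(370,205,402,245))|mask(T,(174,130,100),(180,255,255),(370,205,402,245));c=mom(m);print(c[0],c[2]);e=back(T,[c[0]],105)[0];k=np.array([483,-215.])
v=e[:2]-k;print(e,np.hypot(*v),'yaw',np.arctan2(v[1],v[0])-np.arctan2(-95,15))
# console edges by Hough
g=cv2.resize(T['color'][190:265,320:410],None,fx=6,fy=6,interpolation=cv2.INTER_CUBIC);ed=cv2.Canny(cv2.GaussianBlur(g,(0,0),4),15,35)
L=cv2.HoughLinesP(ed,1,np.pi/720,60,minLineLength=110,maxLineGap=12)
for l in L[:,0]:
    p=l.reshape(2,2)/6+[320,190];w=back(T,p,75);d=w[1]-w[0];print(p.round(1).tolist(),'L%.0f'%np.linalg.norm(d),'%.3f'%((np.arctan2(d[1],d[0])+np.pi/4)%(np.pi/2)-np.pi/4))
# slot profile
print(T['color'].sum(2)[224:239,345:358])
lamp=back(T,[[266*.64-.18,298*.64-.18]],236)[0]
to(440,60,290,0.14)
E
```

```text
Traceback (most recent call last):
  File "fit.py", line 7, in mask
    n,l,st,c=cv2.connectedComponentsWithStats(o);i=1+np.argmax(st[1:,4]);return (l==i)
                                                     ~~~~~~~~~^^^^^^^^^^
ValueError: attempt to get argmax of an empty sequence
```

```bash
python3 - <<'E'
from fit import *
m=mask(T,(0,130,100),(6,255,255),(370,205,402,245));c=mom(m);print(c[0],c[2]);e=back(T,[c[0]],105)[0];k=np.array([483,-215.])
v=e[:2]-k;print(e,np.hypot(*v),'yaw',np.arctan2(v[1],v[0])-np.arctan2(-95,15))
g=cv2.resize(T['color'][190:265,320:410],None,fx=6,fy=6,interpolation=cv2.INTER_CUBIC);ed=cv2.Canny(cv2.GaussianBlur(g,(0,0),4),15,35)
L=cv2.HoughLinesP(ed,1,np.pi/720,60,minLineLength=110,maxLineGap=12)
for l in L[:,0]:
    p=l.reshape(2,2)/6+[320,190];w=back(T,p,75);d=w[1]-w[0];print(p.round(1).tolist(),'L%.0f'%np.linalg.norm(d),'%.3f'%((np.arctan2(d[1],d[0])+np.pi/4)%(np.pi/2)-np.pi/4))
print(T['color'].sum(2)[224:239,345:358])
to(440,60,290,0.14)
E
```

```text
[389.2797619  223.48809524] 168
[ 498.70483283 -310.70835043  105.        ] 96.9882988606638 yaw 0.006039235398940912
[[343.0, 249.0], [370.0, 248.0]] L70 0.015
[[338.5, 219.5], [359.7, 218.5]] L56 0.026
[[337.3, 221.8], [338.7, 243.2]] L56 0.025
[[340.7, 244.0], [362.2, 243.5]] L56 0.002
[[555 550 552 561 565 565 561 550 532 509 477 498 558]
 [541 562 572 571 574 563 564 561 567 566 529 489 512]
 [569 579 568 547 529 506 509 525 544 568 572 539 493]
 [586 576 546 509 468 429 424 458 498 535 564 576 524]
 [580 555 524 487 407 325 308 375 457 510 538 564 550]
 [569 536 508 480 379 236 192 306 441 497 520 547 549]
 [558 527 505 478 367 211 141 273 425 490 516 537 556]
 [565 530 505 478 376 223 133 271 424 499 509 537 563]
 [576 537 509 477 395 244 158 274 428 495 517 543 568]
 [584 552 516 487 414 291 224 295 432 497 526 559 571]
 [594 569 530 503 447 380 351 373 448 503 549 574 559]
 [584 589 556 529 501 477 458 466 496 533 562 568 516]
 [563 570 573 563 551 539 534 536 550 566 563 519 433]
 [529 540 553 568 575 569 567 571 567 552 509 435 381]
 [537 498 505 524 538 548 547 538 516 470 419 411 476]]
row [ 0.4322 -0.4731 -0.076 ] [-1.000e-03 -1.000e-03 -1.344e+00]
```

```bash
python3 -m pendant '[[0.36,-0.17,-0.076,0,0,-0.6,1],[0.36,-0.17,-0.076,0,0,-0.6,1],[0.36,-0.17,-0.076,0,0,-0.6,1],[0.36,-0.17,-0.076,0,0,-0.6,1],[0.36,-0.17,-0.076,0,0,-0.6,1],[0.36,-0.17,-0.076,0,0,-0.6,1],[0.36,-0.17,-0.076,0,0,-0.6,1],[0.36,-0.17,-0.076,0,0,-0.6,1],[0.36,-0.17,-0.076,0,0,-0.6,1],[0.36,-0.17,-0.076,0,0,-0.6,1],[0.432,-0.473,-0.076,0,0,-1.344,1],[0.432,-0.473,-0.076,0,0,-1.344,1],[0.432,-0.473,-0.076,0,0,-1.344,1],[0.432,-0.473,-0.076,0,0,-1.344,1],[0.432,-0.473,-0.076,0,0,-1.344,1],[0.432,-0.473,-0.076,0,0,-1.344,1],[0.432,-0.473,-0.076,0,0,-1.344,1],[0.432,-0.473,-0.076,0,0,-1.344,1],[0.432,-0.473,-0.076,0,0,-1.344,1],[0.432,-0.473,-0.076,0,0,-1.344,1]]'
python3 - <<'E'
from h import *
st();to(450,260,290,-.15);to(520.7,348.3,260,-.15);to(520.7,348.3,82,-.15)
E
```

```text
time_s: 1.77
ee_pos: [439.7, 60.3, 290.0]
orientation: [0.655, 0.755, -0.0, -0.0]
ft_force: [0.3, -0.7, 0.5]
finger_gap: 85.2
grasp_force: 0.0
t1.77 pos [439.7  60.3 290. ] yaw 0.142 tilt [-0. -0.] F [ 0.3 -0.7  0.5] T [ 0.02  0.   -0.02] gap 85.2 grip 0.0 q7 -0.30
row [ 1.962e-01  3.840e-02 -1.000e-04] [-0.     0.     0.292]
row [0.2736 0.1209 0.0299] [-0.     0.     0.292]
row [0.2736 0.121  0.2079] [-0.     0.     0.292]
```

```bash
python3 -m pendant '[[0.196,0.038,0,0,0,0.292,1],[0.196,0.038,0,0,0,0.292,1],[0.196,0.038,0,0,0,0.292,1],[0.196,0.038,0,0,0,0.292,1],[0.196,0.038,0,0,0,0.292,1],[0.274,0.121,0.03,0,0,0.292,1],[0.274,0.121,0.03,0,0,0.292,1],[0.274,0.121,0.03,0,0,0.292,1],[0.274,0.121,0.03,0,0,0.292,1],[0.274,0.121,0.208,0,0,0.292,1],[0.274,0.121,0.208,0,0,0.292,1],[0.274,0.121,0.208,0,0,0.292,1],[0.274,0.121,0.208,0,0,0.292,1],[0.274,0.121,0.208,0,0,0.292,1],[0.274,0.121,0.208,0,0,0.292,1]]'
python3 - <<'E'
from h import *
st();s=snap('scene','s1');print(proj(s,[[520.7,348.3,110],[520.7,348.3,60]]))
cv2.imwrite('pics/s1c.png',cv2.resize(s['color'][150:350,220:440,::-1],(660,600),interpolation=cv2.INTER_CUBIC))
E
```

```text
time_s: 3.02
ee_pos: [521.0, 346.1, 79.7]
orientation: [0.759, 0.651, -0.002, -0.0]
ft_force: [0.7, -0.5, 0.3]
finger_gap: 85.1
grasp_force: 0.0
t3.02 pos [521.  346.1  79.7] yaw -0.153 tilt [-0.004 -0.003] F [ 0.7 -0.5  0.3] T [0.   0.01 0.01] gap 85.1 grip 0.0 q7 -1.02
[[372.20383184 266.67882789]
 [367.89227099 281.58203675]]
```

View pics/s1c.png

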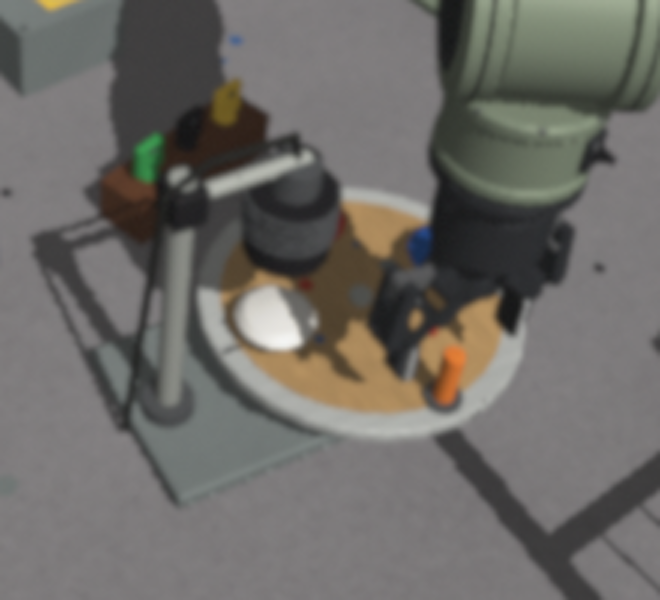

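```bash
python3 - <<'E'
from h import *
s=load('s1')
u=np.array([.988,-.153,0]);
for z in (75,85,95): print(z,((proj(s,[np.array([521,346,z])+k*u for k in(-57,-43,0,43,57)])-[220,150])*3).round(0).tolist())
E
```

```text
75 [[509.0, 353.0], [493.0, 359.0], [445.0, 380.0], [395.0, 401.0], [378.0, 408.0]]
85 [[512.0, 344.0], [496.0, 350.0], [447.0, 371.0], [397.0, 392.0], [380.0, 399.0]]
95 [[515.0, 335.0], [499.0, 341.0], [450.0, 362.0], [399.0, 383.0], [383.0, 390.0]]
```

The picture shows the orange handle top at crop (455,350), where I predicted it, with the open fingers either side at (405,378) and (515,332). I'll close now.

```bash
python3 -m pendant '[[0,0,0,0,0,0,-1],[0,0,0,0,0,0,-1],[0,0,0,0,0,0,-1],[0,0,0,0,0,0,-1],[0,0,0,0,0,0,-1],[0,0,0,0,0,0,-1],[0,0,0,0,0,0,-1],[0,0,0,0,0,0,-1]]'
python3 - <<'E'
from h import *
st();o=env.get_obs();p=o['ee_pos'];A=np.array([505.2,244.3]);print(np.hypot(*(p[:2]-A)),np.arctan2(*(p[:2]-A)[::-1]))
M=R.from_quat(o['orientation']).as_matrix();
P=np.array([520.7,348.3])
for d in np.arange(.1,1.85,.1):
    r=P-A;c,s=np.cos(d),np.sin(d);n=A+[c*r[0]-s*r[1],s*r[0]+c*r[1]];dd=M.T@np.r_[n-P,0]/1e3;print('%.2f'%d,n.round(0),dd.round(4))
E
```

```text
time_s: 3.73
ee_pos: [522.0, 348.1, 82.8]
orientation: [0.759, 0.651, 0.001, 0.0]
ft_force: [1.2, -0.7, 7.7]
finger_gap: 12.7
grasp_force: 58.5
t3.73 pos [522.  348.1  82.8] yaw -0.152 tilt [0.001 0.001] F [ 1.2 -0.7  7.7] T [-0.26 -0.17 -0.04] gap 12.7 grip 58.5 q7 -1.02
105.1207926428647 1.410425086557926
0.10 [510. 349.] [-0.0006 -0.0105 -0.    ]
0.20 [500. 349.] [-0.0022 -0.0209 -0.    ]
0.30 [489. 348.] [-0.0048 -0.0311 -0.    ]
0.40 [479. 346.] [-0.0085 -0.0409 -0.0001]
0.50 [469. 343.] [-0.0131 -0.0504 -0.0001]
0.60 [459. 339.] [-0.0186 -0.0593 -0.0001]
0.70 [450. 334.] [-0.025  -0.0676 -0.0001]
0.80 [441. 328.] [-0.0322 -0.0753 -0.0001]
0.90 [433. 321.] [-0.0401 -0.0822 -0.0001]
1.00 [426. 314.] [-0.0487 -0.0883 -0.0001]
1.10 [420. 305.] [-0.0579 -0.0935 -0.0002]
1.20 [414. 296.] [-0.0675 -0.0977 -0.0002]
1.30 [409. 287.] [-0.0775 -0.101  -0.0002]
1.40 [405. 277.] [-0.0877 -0.1032 -0.0002]
1.50 [403. 267.] [-0.0982 -0.1045 -0.0002]
1.60 [401. 257.] [-0.1087 -0.1046 -0.0002]
1.70 [400. 246.] [-0.1191 -0.1038 -0.0002]
1.80 [400. 236.] [-0.1295 -0.1018 -0.0002]
```

```bash
python3 -m pendant '[[-0.0006,-0.0105,0,0,0,-0.1,-1],[-0.0022,-0.0209,0,0,0,-0.2,-1],[-0.0048,-0.0311,0,0,0,-0.3,-1],[-0.0085,-0.0409,0,0,0,-0.4,-1],[-0.0131,-0.0504,0,0,0,-0.5,-1],[-0.0186,-0.0593,0,0,0,-0.6,-1],[-0.025,-0.0676,0,0,0,-0.7,-1],[-0.0322,-0.0753,0,0,0,-0.8,-1],[-0.0401,-0.0822,0,0,0,-0.9,-1],[-0.0487,-0.0883,0,0,0,-1.0,-1],[-0.0579,-0.0935,0,0,0,-1.1,-1],[-0.0675,-0.0977,0,0,0,-1.2,-1],[-0.0775,-0.101,0,0,0,-1.3,-1],[-0.0877,-0.1032,0,0,0,-1.4,-1],[-0.093,-0.1039,0,0,0,-1.45,-1],[-0.093,-0.1039,0,0,0,-1.45,-1],[-0.093,-0.1039,0,0,0,-1.45,-1]]'
python3 -c "
from h import *
st();p=env.get_obs()['ee_pos'][:2]-np.array([505.2,244.3]);print(np.hypot(*p),np.arctan2(p[1],p[0])-1.4236)"
```

```text
time_s: 5.15
ee_pos: [406.7, 270.9, 82.7]
orientation: [0.137, 0.991, 0.0, 0.002]
ft_force: [11.8, -4.5, 9.1]
finger_gap: 13.1
grasp_force: 60.3
t5.15 pos [406.7 270.9  82.7] yaw 1.297 tilt [ 0.004 -0.   ] F [11.8 -4.5  9.1] T [-1.12 -2.76  0.05] gap 13.1 grip 60.3 q7 -0.14
101.98873839551956 1.454175372762109
```

```bash
python3 -m pendant '[[0,0,0,0,0,0,1],[0,0,0,0,0,0,1],[0,0,0,0,0,0,1],[0,0,0,0,0,0,1],[0,0,0,0,0,0,1],[0,0,0,0,0,0,1],[0,0,-0.15,0,0,0,1],[0,0,-0.15,0,0,0,1],[0,0,-0.15,0,0,0,1],[0,0,-0.15,0,0,0,1]]'
python3 - <<'E'
from h import *
st()
to(430,190,235,1.774);to(447.5,7.2,120,1.774)
s=snap('top','t2')
h=cv2.cvtColor(s['color'],cv2.COLOR_RGB2HSV)
def c(lo,hi,z):
    m=cv2.inRange(h,lo,hi);m[:, :120]=0;m[:,240:]=0;n,l,t,ce=cv2.connectedComponentsWithStats(m);i=1+np.argmax(t[1:,4]);print(t[i],back(s,[ce[i]],z).round(1))
c((105,120,80),(125,255,255),83);c((0,0,170),(180,60,255),83);c((6,150,120),(14,255,255),100)
cv2.imwrite('pics/t2c.png',cv2.resize(s['color'][150:300,110:310,::-1],(800,600),interpolation=cv2.INTER_CUBIC))
E
```

```text
time_s: 5.98
ee_pos: [404.5, 272.3, 235.7]
orientation: [0.136, 0.991, 0.001, 0.001]
ft_force: [-0.0, 0.1, 0.4]
finger_gap: 85.5
grasp_force: 0.0
t5.98 pos [404.5 272.3 235.7] yaw 1.299 tilt [0.002 0.002] F [-0.   0.1  0.4] T [ 0.02  0.   -0.01] gap 85.5 grip 0.0 q7 0.10
row [-0.0467 -0.0724  0.0006] [ 0.002  0.001 -0.475]
row [-0.1126 -0.2441  0.1152] [ 0.002  0.001 -0.475]
[194 220  21  21 346] [[493.8 166.8  83. ]]
[ 120    0  120   81 6541] [[1011.3  240.5   83. ]]
[165 212   4   4   7] [[537.4 261.6 100. ]]
```

View pics/t2c.png

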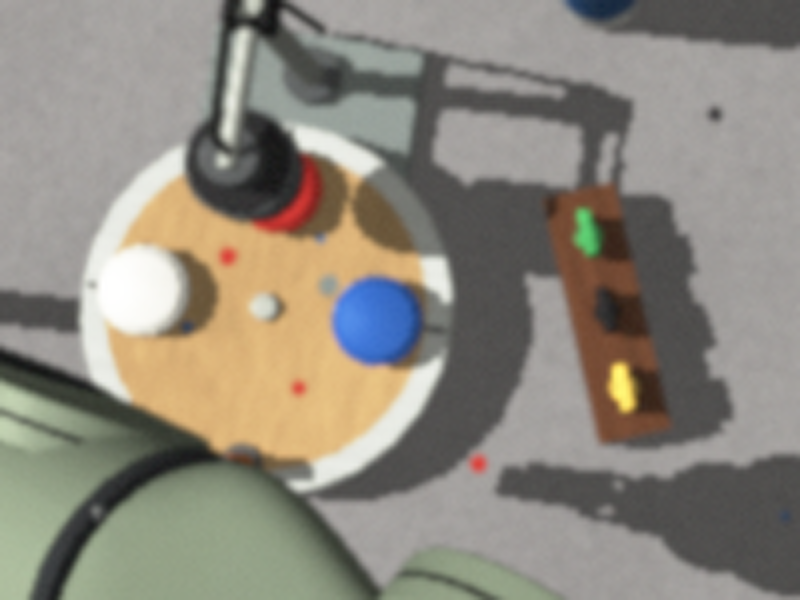

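The table now sits in a notch: the blue cap is at crop (377,320), exactly where the red one was, so it turned 1.57. The red cap shows partly beside the lamp at (290,195). I'll check the lamp direction against the post before going on.

```bash
python3 - <<'E'
from h import *
s=load('t2');A=np.array([505.3,244.4])
b=back(s,[[110+318/4-.4,150+80/4-.4]],10)[0];v=b[:2]-A;print('post base',b,np.hypot(*v),np.arctan2(v[1],v[0]))
for yaw in(-.15,-.27,-.35):
  u=np.array([np.cos(yaw),np.sin(yaw)])
  for rad,z,n in((78,236,'lamp top'),(78,150,'lamp bot'),(165,0,'post'),(165,236,'post top')): print(yaw,n,((proj(s,[np.r_[A+rad*u,z]])-[110,150]+.4)*4).round(0))
E
```

```text
post base [667.79544251 217.39564546  10.        ] 164.72402375585847 -0.1646802882074055
-0.15 lamp top [[228. 155.]]
-0.15 lamp bot [[257. 175.]]
-0.15 post [[317.  82.]]
-0.15 post top [[251.   9.]]
-0.27 lamp top [[244. 158.]]
-0.27 lamp bot [[272. 177.]]
-0.27 post [[344.  87.]]
-0.27 post top [[284.  15.]]
-0.35 lamp top [[254. 161.]]
-0.35 lamp bot [[281. 180.]]
-0.35 post [[362.  92.]]
-0.35 post top [[306.  21.]]
```

```bash
python3 -m pendant '[[-0.047,-0.072,0,0.002,0.001,-0.475,1],[-0.047,-0.072,0,0.002,0.001,-0.475,1],[-0.047,-0.072,0,0.002,0.001,-0.475,1],[-0.1126,-0.2441,0.1152,0.002,0.001,-0.475,1],[-0.1126,-0.2441,0.1152,0.002,0.001,-0.475,1],[-0.1126,-0.2441,0.1152,0.002,0.001,-0.475,1],[-0.1126,-0.2441,0.1152,0.002,0.001,-0.475,1],[-0.1126,-0.2441,0.1152,0.002,0.001,-0.475,1],[-0.1126,-0.2441,0.1152,0.002,0.001,-0.475,1],[-0.1126,-0.2441,0.1152,0.002,0.001,-0.475,1],[-0.1126,-0.2441,0.1152,0.002,0.001,-0.475,1]]'
python3 - <<'E'
from h import *
st();to(447.8,7.1,60,1.774)
E
```

```text
time_s: 6.95
ee_pos: [447.3, 6.8, 116.9]
orientation: [-0.101, 0.995, -0.001, -0.001]
ft_force: [-0.2, -0.5, 0.4]
finger_gap: 85.4
grasp_force: 0.0
t6.95 pos [447.3   6.8 116.9] yaw 1.773 tilt [-0.001 -0.001] F [-0.2 -0.5  0.4] T [-0.01  0.   -0.02] gap 85.4 grip 0.0 q7 0.73
row [-0.0006  0.0002  0.0569] [-0.001 -0.001 -0.001]
```

```bash
python3 -m pendant '[[0,0,0.03,0,0,0,1],[0,0,0.057,0,0,0,1],[0,0,0.057,0,0,0,1],[0,0,0.057,0,0,0,1],[0,0,0.057,0,0,0,-1],[0,0,0.057,0,0,0,-1],[0,0,0.057,0,0,0,-1],[0,0,0.057,0,0,0,-1],[0,0,0.057,0,0,0,-1],[0,0,0.057,0,0,0,-1],[0,0,0.057,0,0,0,-1],[0,0,0.057,0,0,0,-1],[0,0,0.057,0,0,0,-1]]'
python3 - <<'E'
from h import *
st()
E
```

```text
time_s: 8.03
ee_pos: [447.3, 6.2, 60.0]
orientation: [-0.101, 0.995, -0.001, -0.0]
ft_force: [-0.0, -0.4, 5.8]
finger_gap: 6.5
grasp_force: 59.3
t8.03 pos [447.3   6.2  60. ] yaw 1.773 tilt [-0.001 -0.002] F [-0.  -0.4  5.8] T [-0.11  0.07 -0.01] gap 6.5 grip 59.3 q7 0.58
```

```bash
python3 -m pendant '[[0,0,-0.01,0,0,0,-1],[0,0,-0.02,0,0,0,-1],[0,0,-0.035,0,0,0,-1],[0,0,-0.06,0,0,0,-1],[0,0,-0.1,0,0,0,-1],[0,0,-0.1,0,0,0,-1],[0,0,-0.1,0,0,0,-1]]'
python3 - <<'E'
from h import *
st();to(482.2,-214.8,150,1.591)
E
```

```text
time_s: 8.62
ee_pos: [447.9, 6.3, 161.1]
orientation: [-0.101, 0.995, -0.001, 0.001]
ft_force: [-0.3, -0.6, -0.6]
finger_gap: 6.7
grasp_force: 58.7
t8.62 pos [447.9   6.3 161.1] yaw 1.772 tilt [ 0.001 -0.002] F [-0.3 -0.6 -0.6] T [-0.04  0.   -0.02] gap 6.7 grip 58.7 q7 0.84
row [ 0.0107 -0.2234  0.0115] [-0.002  0.001  0.181]
```

```bash
python3 -m pendant '[[0.003,-0.05,0.003,0,0,0.05,-1],[0.005,-0.1,0.005,0,0,0.1,-1],[0.0107,-0.15,0.0115,0,0,0.181,-1],[0.0107,-0.2234,0.0115,0,0,0.181,-1],[0.0107,-0.2234,0.0115,0,0,0.181,-1],[0.0107,-0.2234,0.0115,0,0,0.181,-1],[0.0107,-0.2234,0.0115,0,0,0.181,-1],[0.0107,-0.2234,0.0115,0,0,0.181,-1]]'
python3 - <<'E'
from h import *
st()
s=snap('scene','s3')
p=env.get_obs()['ee_pos'];k=p-[-.5,0,15]
print(proj(s,[k,k-[0,0,22],k+[15,0,38],k+[-15,0,38],[482.8,-214.8,87]]))
x,y=proj(s,[k])[0].astype(int);print(x,y)
cv2.imwrite('pics/s3c.png',cv2.resize(s['color'][y-45:y+45,x-60:x+60,::-1],(800,600),interpolation=cv2.INTER_CUBIC))
E
```

```text
time_s: 9.28
ee_pos: [481.2, -215.0, 147.6]
orientation: [-0.01, 1.0, -0.001, -0.001]
ft_force: [-0.9, 0.1, 0.2]
finger_gap: 6.3
grasp_force: 58.8
t9.28 pos [ 481.2 -215.   147.6] yaw 1.591 tilt [-0.002 -0.001] F [-0.9  0.1  0.2] T [ 0.07 -0.03  0.01] gap 6.3 grip 58.8 q7 1.21
[[239.60944039 126.8864541 ]
 [239.67631411 133.36831785]
 [234.95079156 116.92956412]
 [243.98380947 113.77604249]
 [239.33584328 140.22730453]]
239 126
```

View pics/s3c.png

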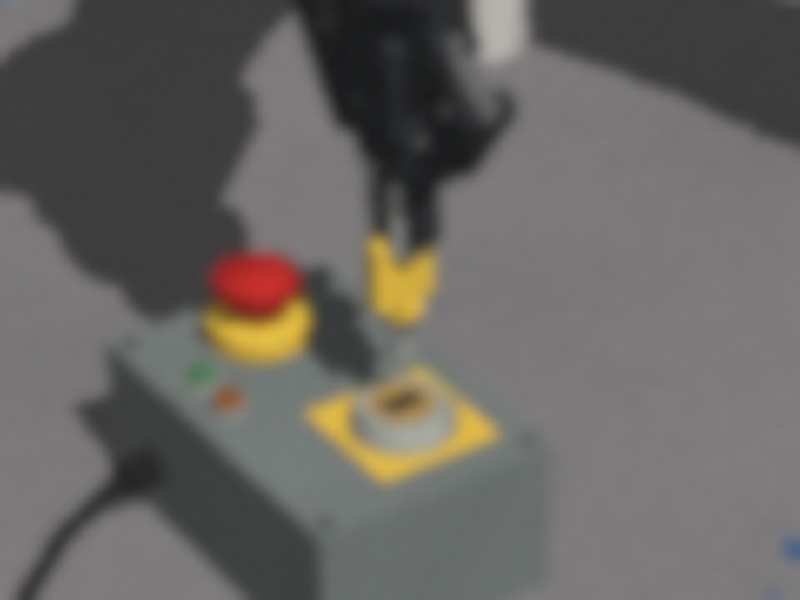

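The picture shows the yellow key held upright, with its blade tip at crop (403,360) straight above the slot at (403,402). Both sit about 0.5 px from prediction, in the same direction. I'll lower it gently.

```bash
python3 -m pendant '[[-0.0005,0,0.008,0,0,0,-1],[-0.0005,0,0.015,0,0,0,-1],[-0.0005,0,0.019,0,0,0,-1],[-0.0005,0,0.022,0,0,0,-1],[-0.0005,0,0.025,0,0,0,-1],[-0.0005,0,0.025,0,0,0,-1],[-0.0005,0,0.025,0,0,0,-1]]'
python3 - <<'E'
from h import *
st();to(482.2,-214.8,118,1.591)
E
```

```text
time_s: 9.92
ee_pos: [482.2, -214.5, 123.7]
orientation: [-0.011, 1.0, -0.001, -0.001]
ft_force: [-0.1, -0.4, 0.1]
finger_gap: 6.4
grasp_force: 58.8
t9.92 pos [ 482.2 -214.5  123.7] yaw 1.592 tilt [-0.001 -0.002] F [-0.1 -0.4  0.1] T [-0.03  0.03  0.03] gap 6.4 grip 58.8 q7 1.18
row [ 0.     -0.0003  0.0057] [-0.002 -0.001  0.001]
```

```bash
python3 -m pendant '[[0,-0.0003,0.002,0,0,0,-1],[0,-0.0003,0.004,0,0,0,-1],[0,-0.0003,0.006,0,0,0,-1],[0,-0.0003,0.006,0,0,0,-1],[0,-0.0003,0.006,0,0,0,-1]]'
python3 - <<'E'
from h import *
st()
E
```

```text
time_s: 10.33
ee_pos: [482.2, -215.0, 117.7]
orientation: [-0.011, 1.0, -0.001, -0.001]
ft_force: [0.6, -0.2, -0.0]
finger_gap: 6.4
grasp_force: 59.0
t10.33 pos [ 482.2 -215.   117.7] yaw 1.592 tilt [-0.001 -0.002] F [ 0.6 -0.2 -0. ] T [-0.05 -0.   -0.04] gap 6.4 grip 59.0 q7 1.17
```

The blade is about 6 mm in with no side force. Next come the pins.

```bash
python3 -m pendant '[[0,0,0.001,0,0,0,-1],[0,0,0.002,0,0,0,-1],[0,0,0.003,0,0,0,-1],[0,0,0.003,0,0,0,-1],[0,0,0.003,0,0,0,-1]]'
python3 - <<'E'
from h import *
st()
E
```

```text
time_s: 10.75
ee_pos: [482.3, -215.2, 114.8]
orientation: [-0.01, 1.0, -0.001, -0.0]
ft_force: [0.0, -1.9, -0.4]
finger_gap: 6.5
grasp_force: 58.9
t10.75 pos [ 482.3 -215.2  114.8] yaw 1.592 tilt [-0.001 -0.002] F [ 0.  -1.9 -0.4] T [-0.53 -0.31  0.  ] gap 6.5 grip 58.9 q7 1.17
```

```bash
python3 -m pendant '[[0,0,0.001,0,0,0,-1],[0,0,0.002,0,0,0,-1],[0,0,0.002,0,0,0,-1],[0,0.0015,0.001,0,0,0,-1],[0,0.003,0.001,0,0,0,-1],[0,0.003,0.001,0,0,0,-1],[0,0,0.001,0,0,0,-1],[0,-0.003,0.001,0,0,0,-1],[0,-0.003,0.001,0,0,0,-1],[0,0,0.001,0,0,0,-1],[0,0,0.003,0,0,0,-1],[0,0,0.004,0,0,0,-1],[0,0,0.004,0,0,0,-1]]'
python3 - <<'E'
from h import *
st()
E
```

```text
time_s: 11.83
ee_pos: [482.6, -214.9, 110.9]
orientation: [-0.011, 1.0, -0.001, -0.0]
ft_force: [-0.9, -2.4, 8.7]
finger_gap: 6.6
grasp_force: 60.1
t11.83 pos [ 482.6 -214.9  110.9] yaw 1.592 tilt [-0.    -0.002] F [-0.9 -2.4  8.7] T [-0.47  0.17  0.07] gap 6.6 grip 60.1 q7 1.16
```

```bash
python3 -m pendant '[[0,0,-0.001,0,0,0,-1],[0,0.0015,-0.001,0,0,0,-1],[0,0.003,-0.001,0,0,0,-1],[0,0.003,-0.001,0,0,0,-1],[0,0,-0.001,0,0,0,-1],[0,-0.003,-0.001,0,0,0,-1],[0,-0.003,-0.001,0,0,0,-1],[0,0,-0.001,0,0,0,-1],[0,0,0.001,0,0,0,-1],[0,0,0.002,0,0,0,-1],[0,0,0.003,0,0,0,-1],[0,0,0.003,0,0,0,-1]]'
python3 - <<'E'
from h import *
st()
E
```

```text
time_s: 12.83
ee_pos: [482.3, -214.6, 107.6]
orientation: [-0.011, 1.0, -0.001, -0.0]
ft_force: [0.1, -0.8, -1.9]
finger_gap: 6.7
grasp_force: 58.9
t12.83 pos [ 482.3 -214.6  107.6] yaw 1.592 tilt [-0.001 -0.002] F [ 0.1 -0.8 -1.9] T [-0.07 -0.09 -0.  ] gap 6.7 grip 58.9 q7 1.16
```

```bash
python3 -m pendant '[[0,0,0.001,0,0,0,-1],[0,0,0.002,0,0,0,-1],[0,0,0.003,0,0,0,-1],[0,0,0.004,0,0,0,-1],[0,0,0.005,0,0,0,-1],[0,0,0.006,0,0,0,-1],[0,0,0.006,0,0,0,-1]]'
python3 - <<'E'
from h import *
st()
E
```

```text
time_s: 13.42
ee_pos: [482.4, -214.7, 101.9]
orientation: [-0.011, 1.0, -0.001, -0.0]
ft_force: [-1.9, 0.8, 10.6]
finger_gap: 6.4
grasp_force: 60.4
t13.42 pos [ 482.4 -214.7  101.9] yaw 1.592 tilt [-0.001 -0.002] F [-1.9  0.8 10.6] T [ 0.29  0.38 -0.01] gap 6.4 grip 60.4 q7 1.15
```

Firm stop at 101.9 mm, where home was predicted (102). Turning clockwise now.

```bash
python3 -m pendant '[[0,0,0,0,0,0.1,-1],[0,0,0,0,0,0.2,-1],[0,0,0,0,0,0.3,-1],[0,0,0,0,0,0.4,-1],[0,0,0,0,0,0.5,-1],[0,0,0,0,0,0.6,-1],[0,0,0,0,0,0.7,-1],[0,0,0,0,0,0.8,-1],[0,0,0,0,0,0.9,-1],[0,0,0,0,0,0.9,-1]]'
python3 - <<'E'
from h import *
st()
E
```

```text
time_s: 14.25
ee_pos: [482.4, -214.0, 102.0]
orientation: [0.428, 0.904, -0.001, -0.0]
ft_force: [-1.2, 4.9, 8.4]
finger_gap: 6.5
grasp_force: 60.2
t14.25 pos [ 482.4 -214.   102. ] yaw 0.686 tilt [-0.001 -0.001] F [-1.2  4.9  8.4] T [1.22 0.23 0.07] gap 6.5 grip 60.2 q7 0.42
```

```bash
python3 -m pendant '[[0.0005,0.0004,0,0,0,0.1,-1],[0.0005,0.0004,0,0,0,0.2,-1],[0.0005,0.0004,0,0,0,0.3,-1],[0.0005,0.0004,0,0,0,0.4,-1],[0.0005,0.0004,0,0,0,0.5,-1],[0.0005,0.0004,0,0,0,0.6,-1],[0.0005,0.0004,0,0,0,0.7,-1],[0.0005,0.0004,0,0,0,0.8,-1],[0.0005,0.0004,0,0,0,0.86,-1],[0.0005,0.0004,0,0,0,0.86,-1]]'
python3 - <<'E'
from h import *
st()
E
```

```text
time_s: 15.08
ee_pos: [483.0, -213.1, 102.0]
orientation: [0.765, 0.644, -0.0, 0.0]
ft_force: [2.5, 6.8, 8.4]
finger_gap: 6.5
grasp_force: 60.1
t15.08 pos [ 483.  -213.1  102. ] yaw -0.171 tilt [ 0.    -0.001] F [2.5 6.8 8.4] T [ 1.6  -0.46  0.09] gap 6.5 grip 60.1 q7 -0.20
```

```bash
python3 -m pendant '[[0.0006,0,0,0,0,0.04,-1],[0.0012,0,0,0,0,0.08,-1],[0.0012,0,0,0,0,0.12,-1],[0.0012,0,0,0,0,0.12,-1],[0.0012,0,0,0,0,0.12,-1]]'
python3 - <<'E'
from h import *
st()
E
```

```text
time_s: 15.5
ee_pos: [483.2, -212.6, 102.0]
orientation: [0.801, 0.599, -0.0, 0.001]
ft_force: [2.5, 2.9, 6.8]
finger_gap: 6.3
grasp_force: 60.1
t15.50 pos [ 483.2 -212.6  102. ] yaw -0.287 tilt [ 0.001 -0.002] F [2.5 2.9 6.8] T [ 0.76 -0.54  0.24] gap 6.3 grip 60.1 q7 -0.28
```

The moment rose from 0.09 to 0.24 N m, so the key is against the stop. A last look to check.

```bash
python3 - <<'E'
from h import *
s=snap('scene','s4');a=s['color'][95:175,185:292,::-1];cv2.imwrite('pics/s4c.png',cv2.resize(a,(800,598),interpolation=cv2.INTER_CUBIC))
print(proj(s,[[482.8,-214.8,87],[482.8,-214.8,93],[482.8,-214.8,125]])-[185,95])
t=snap('top','t4');h=cv2.cvtColor(t['color'],cv2.COLOR_RGB2HSV);m=cv2.inRange(h,(105,120,80),(125,255,255));m[:,:150]=0;m[:,240:]=0;m[:200]=0
n,l,q,ce=cv2.connectedComponentsWithStats(m);i=1+np.argmax(q[1:,4]);b=back(t,[ce[i]],83)[0];print(q[i],b,np.arctan2(b[1]-244.4,b[0]-505.3)+np.pi/2,'lamp ~-0.15')
st()
E
```

```text
[[54.33584328 45.22730453]
 [54.31687396 43.51513736]
 [54.21400424 34.20844633]]
[194 220  21  21 346] [493.90918446 166.88293167  83.        ] -0.14590172492097464 lamp ~-0.15
t15.60 pos [ 483.1 -212.6  102. ] yaw -0.287 tilt [ 0.001 -0.001] F [2.1 3.4 7.2] T [ 0.73 -0.5   0.22] gap 7.0 grip 60.1 q7 -0.28
```

View pics/s4c.png

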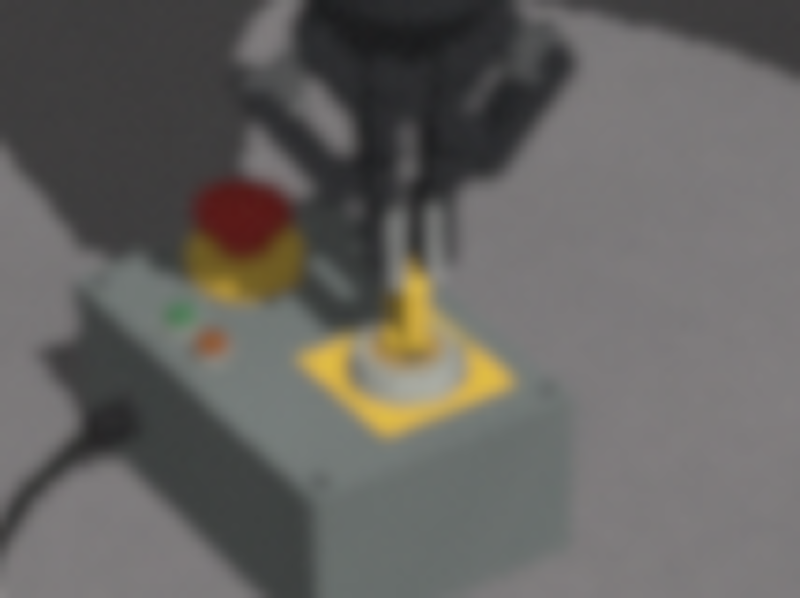

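The collar sits on the brass at crop (407,355) with no blade showing. The head is turned a quarter and still gripped, and the table remains in its notch.

```bash
python3 -c "
from h import *
print(env.job_done());st()"
```

```text
the job is handed in; nothing more can be done
None
the job is handed in; nothing more can be done
```

I handed the job in at about 15.6 s, without seeing a verdict: the red cap is in its notch under the lamp, and the yellow key is fully home, turned clockwise against its stop and still gripped at about 60 N.

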